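Refit the drive gear on a printer's paper-feed unit

ROBOT

A 7-joint arm with a two-finger parallel gripper is mounted at the origin on the work surface. World frame = base frame: x ahead of the robot, y to its left, z up, the work surface at z = 0. Lengths are in m, angles in rad, forces in N, time in s.
With the tool pointing down it reaches from about 0.425 to 0.875 m from the base axis. Payload 4.7 kg.
Tool frame: the origin (TCP) lies at the very end of the fingers, on their centre line; the grasp point (between the pads) lies 19 mm behind it; z points along the fingers, y is the line along which they close (so a half turn about z gives the same grasp; the last joint's range is limited). The gripper opens to 87 mm and grips with 3 to 60 N. Pads are 19 mm wide; open, the fingers measure 117 mm over their backs; the gripper's body (75 mm by 190 mm) begins 51 mm behind the grasp point.
Start: joints at [1.155, 0.321, -0.07, 1.45, 0.023, 1.371, -0.057], TCP at [0.271, -0.591, 0.183] pointing down, gripper open.
Joint ranges: [-2.86, 2.86], [-0.3, 2.09], [-1.38, 1.24], [0.06, 2.45], [-1.56, 4.7], [0.09, 2.05], [-2.69, 2.69]. Speed limits (rad/s): [2.57, 2.57, 3.14, 3.14, 3.14, 3.14, 3.14].

INTERFACE

Orientations are given as a rotation vector (axis times angle).
In Python, from bench import ctrl, get_image, job gives the robot as it stands.
- The arm moves only by the shell command python3 -m crank 'ROWS' [FORCE]. ROWS is JSON, a list that holds one entry, the list of rows, each a list of 5 numbers: the shift along the tool's x, y, z in mm, then the turn about the tool's z in rad, then the closure, from -1 (fully open) to 1 (shut), so that 0 is half open. A call has 1 to 10 rows; each row shifts and turns the commanded pose from where the row before left it, along the tool's axes as they then stand; what a row does not reach is not made up. A row lasts 1/12 s, in which the tool goes at most 41.7 mm and 7.16 degrees, less where a joint would pass 70% of its speed; a pose out of reach is approached as far as the arm can. A call with a gripper value outside its range is refused whole. The fingers move at their own pace and stop on an object; FORCE is the grip in N (left out, the last holds). Time passes only in rows, so rows that do not move let the fingers close. It gives the time, the measured TCP pose, the force, the opening and the grip force at its end, in the units of the state.
- ctrl.get_state(): the state, without advancing time (a new reading comes with each control period).
- get_image(name): name is "side" or "top"; returns a dict with "pixels" (400x640x3 uint8, red, green, blue), "fx", "fy", "cx", "cy" (pixels), "T" (4x4, takes a point from camera to world coordinates). Camera axes: x right, y down, z forward; pixel columns grow to the right and rows downward; lengths in m; the calibration is good to about 2 mm. A picture is of the moment at which its call begins. There is no depth.
- job.close_job(): hands the job in; it is judged then, once.
The state is a dict: "time": time; "joint_positions": joint angles; "qd": joint speeds; "joint_torque": joint torques, N m; "position": TCP position; "tool_rot": TCP orientation; "ft_force": force on the tool from outside, world axes, zero at the start; "torque": the same for the moment, N m; "grip_width": opening from 0.0 (shut) to 1.0 (fully open); "grip_force": force on a finger pad.
Only numpy, scipy, OpenCV 4.12 (cv2) and the standard library are available. Lean on these libraries where they do the work, as an engineer would, in place of code of your own. Each camera call takes 0.05 s, during which the arm holds its last target. There are 200 camera calls.

TASK

The paper-feed unit of the office printer has been serviced and needs its drive gear back. Pick the green gear, the one with the D-shaped hole, turn it so that the flat of its hole matches the flat of the unit's upright steel shaft, and slide it down the shaft until it sits fully home, flat on the unit's deck; then let go. Leave the white gear and the blue gear where they lie.

Things in the scene. Friction and masses are not known exactly. Their poses are not given: they have to be found in the camera images.
- green_gear_mid (a point): Loose green gear flat on the desk, about 85 g, 50 mm tall: rim 80 mm across, 12 mm thick, under a round hub 44 mm across (grip it there from above, any direction). D-shaped hole right through: 32 mm across its round part, flat 6 mm from the axis. Point: on the axis, half-way up (25 mm over the underside); z up, x from the axis to the flat, where a white line is painted on the rim.
- shaft_foot (a point): Fixed upright D-shaped steel shaft on the grey paper-feed unit; point: on its axis at the black deck, 36 mm over the desk, where the gear's underside must sit; z up, x to the flat (white line on the deck). 28 mm across, flat 4 mm from the axis, up to 30 mm; then tapers to an 11 mm tip at 54 mm. Play 2 mm all round, 9 degrees. Parts of the unit beside the gear's seat stand clear of it.
- white_gear_mid (a point): Loose white gear, same outside as the green one but with a square hole: a bystander, leave it. Point on its axis, half-way up (25 mm over its underside).
- blue_gear_mid (a point): Loose blue gear, same outside as the green one but with a small round hole: a bystander, leave it. Point on its axis, half-way up (25 mm over its underside).
Not all that is in view belongs to the job. There is more than one size of the part that bears green_gear_mid; the job needs the smaller.

How it is judged:
At the end, for the whole second after the job is handed in: The green gear is on the shaft, upright (tilted under 7 degrees), its axis within 6 mm of the shaft's, its underside within 5 mm of the deck, flat to flat within 20 degrees, released and at rest; the white and blue gears are within 40 mm of where they began (horizontal distance between green_gear_mid and shaft_foot below 0.006 m and z of green_gear_mid in the frame of shaft_foot between 0.02 and 0.03 m and angle between green_gear_mid's own z axis and vertical below 0.12 rad and angle between the x axis of green_gear_mid and the x axis of shaft_foot, either way round below 0.35 rad and linear speed of green_gear below 0.02 m/s); the robot touches nothing.
It fails at once if the white gear is moved more than 40 mm (distance of white_gear_mid from where it was at the start of the episode above 0.04 m).
It fails at once if the blue gear is moved more than 40 mm (distance of blue_gear_mid from where it was at the start of the episode above 0.04 m).
It also fails if it takes over 45 s, if anything falls off the work surface, if the arm or the gripper's body presses on something with over 40 N, if the wrist force passes 120 N, or if a joint passes its speed limit or range.

## Working session

There is one attempt and no reset: what is moved stays moved. The work goes in short steps, Python scripts to look and compute and a shell command to move; the robot and the scene stay as the last step left them, time stands still between calls to the robot, and variables do not carry over. Pictures are saved under pics/ and viewed, at most 10 in all, crops included, and the job is handed in when it is done.

```bash
mkdir -p pics; python3 - <<'E'
from bench import ctrl,get_image
import cv2,numpy as np
np.set_printoptions(precision=4,suppress=True)
for n in("top","side"):
    d=get_image(n);cv2.imwrite(f"pics/{n}0.png",d["pixels"][:,:,::-1]);print(n,d["fx"],d["fy"],d["cx"],d["cy"]);print(d["T"])
s=ctrl.get_state();print(s)
E
```

```text
top 387.77372162730376 387.77372162730376 327.62523041579465 195.95557902168423
[[ 0.0012 -0.9887  0.1497  0.3451]
 [-0.9999  0.0006  0.0119 -0.0138]
 [-0.0119 -0.1497 -0.9887  0.8548]
 [ 0.      0.      0.      1.    ]]
side 440.5549086072412 440.5549086072412 318.52367104404993 196.53582285594106
[[ 0.8188 -0.3525  0.4531  0.15  ]
 [-0.5739 -0.4863  0.6589 -0.4993]
 [-0.0119 -0.7995 -0.6005  0.4939]
 [ 0.      0.      0.      1.    ]]
{'time': 0.1, 'joint_positions': array([ 1.1551,  0.3218, -0.0701,  1.4515,  0.0226,  1.3708, -0.0569]), 'qd': array([-0.0009, -0.0018, -0.001 , -0.0025,  0.0025, -0.0011,  0.0001]), 'joint_torque': array([  0.    , -49.2572,  -0.4056, -31.3398,  -0.0642,   0.0394,
         0.0001]), 'position': array([ 0.2706, -0.5904,  0.1824]), 'tool_rot': array([-3.0677, -0.6696,  0.0007]), 'ft_force': array([-0.2634,  0.9034,  0.566 ]), 'torque': array([ 0.0021, -0.0482,  0.0429]), 'grip_force': 0.0, 'grip_width': 1.0000640829612901}
```

View pics/top0.png

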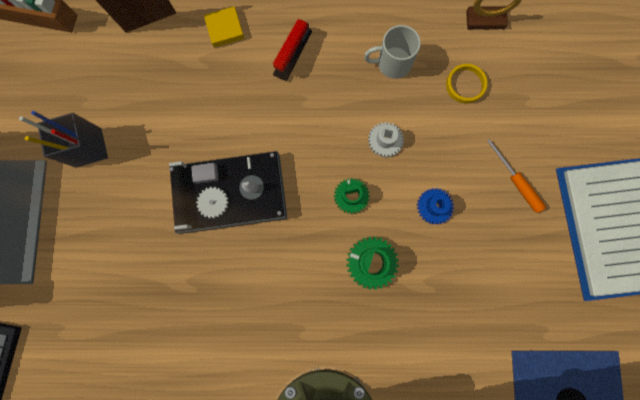

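View pics/side0.png

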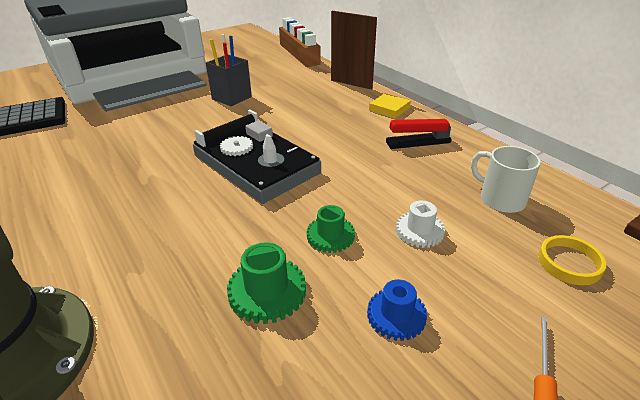

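The top view shows the small green gear at about (351,196) with its white line up at (349,183). The shaft is at about (251,187) and the deck line at (249,162). White is at (386,140), blue at (435,206), and the large green gear, a decoy, at (372,263). I'll enlarge both views to measure.

```bash
cat > h.py <<'E'
import numpy as np,cv2
from bench import get_image,ctrl
def ray(d,u,v,z):
    r=d["T"][:3,:3]@[(u-d["cx"])/d["fx"],(v-d["cy"])/d["fy"],1];o=d["T"][:3,3]
    return o+r*(z-o[2])/r[2]
def proj(d,p):
    q=d["T"][:3,:3].T@(np.asarray(p)-d["T"][:3,3]);return np.array([d["fx"]*q[0]/q[2]+d["cx"],d["fy"]*q[1]/q[2]+d["cy"]])
def crop(im,u0,v0,w,h,k):
    c=cv2.resize(im[v0:v0+h,u0:u0+w],None,fx=k,fy=k,interpolation=cv2.INTER_CUBIC)
    for i in range(0,w,10): cv2.putText(c,str(u0+i),(i*k,8),0,.3,(0,255,255),1);cv2.line(c,(i*k,10),(i*k,14),(0,255,255),1)
    for i in range(10,h,10): cv2.putText(c,str(v0+i),(0,i*k+3),0,.3,(0,255,255),1)
    return c
E
python3 - <<'E'
from h import *
a=cv2.imread("pics/top0.png");b=cv2.imread("pics/side0.png")
r1=np.hstack([crop(a,326,170,50,50,8),crop(a,226,150,50,50,8)])
cv2.imwrite("pics/c1.png",r1)
r2=np.hstack([crop(b,300,200,60,55,6),crop(b,240,130,70,55,6)])
cv2.imwrite("pics/c2.png",r2)
E
```

```text
(no output)
```

View pics/c1.png

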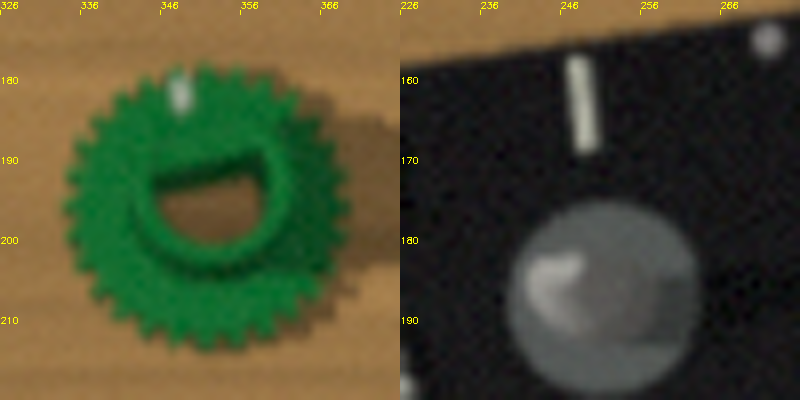

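View pics/c2.png

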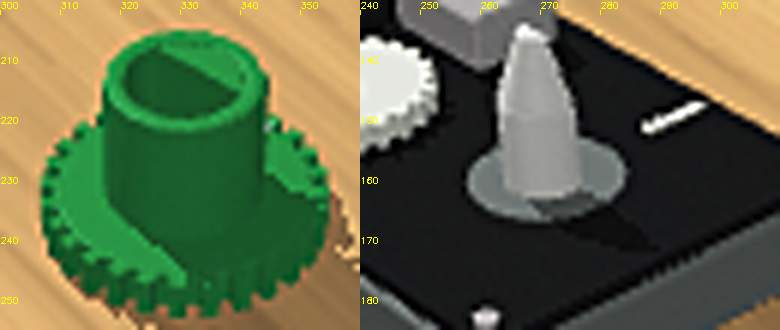

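The crops show the mark on the green rim at (348.4,182) and the flat edge of the hole running from (345,193) to (358,189) in the top view. The shaft's disc is centred at about (251.3,187.2), with the deck line from (248.3,158) to (249.7,168.5). In the side view the hub top is at about (330.8,213), the shaft tip at (267,135) and the deck disc at (261.5,159.5).

```bash
python3 - <<'E'
from h import *
np.set_printoptions(precision=4,suppress=True)
d=get_image("top");s=get_image("side")
def mask(im,u0,u1,v0,v1,f):
    m=np.zeros(im.shape[:2],np.uint8);m[v0:v1,u0:u1]=f(im[v0:v1,u0:u1].astype(int));return m
g=mask(d["pixels"],326,376,172,220,lambda p:(p[...,1]>1.5*p[...,0])&(p[...,1]>30))
pts=cv2.findNonZero(g);el=cv2.fitEllipse(cv2.convexHull(pts));print("rim top",el)
G=ray(d,*el[0],.012);print("gear top",G)
print("gear side hub",ray(s,330.8,213,.05))
m=ray(d,348.4,182.0,.012);v=m-G;print("gear yaw mark",np.degrees(np.arctan2(v[1],v[0])))
a=ray(d,345.2,193,.05);b=ray(d,357.5,189.0,.05);v=b-a;print("flat dir",np.degrees(np.arctan2(v[1],v[0]))+90)
S=ray(d,251.3,187.2,.036);print("shaft top",S,"side disc",ray(s,261.7,159.3,.036),"side tip",ray(s,267.3,134.7,.09))
p=ray(d,248.3,158,.036);q=ray(d,249.8,168.7,.036);v=p-q
print("shaft yaw line",np.degrees(np.arctan2(v[1],v[0])),"rad",np.degrees(np.arctan2(*(p-S)[1::-1])),np.degrees(np.arctan2(*(q-S)[1::-1])))
p=ray(s,297.3,147.3,.036);q=ray(s,287.3,151.3,.036);v=p-q;print("side line",np.degrees(np.arctan2(v[1],v[0])),p,q)
for n,P in(("g hub",[G[0],G[1],.05]),("tip",[S[0],S[1],.09])):print(n,proj(d,P),proj(s,P))
t=ctrl.get_state();from scipy.spatial.transform import Rotation as R
print(R.from_rotvec(t["tool_rot"]).as_matrix(),t["time"])
E
```

```text
rim top ((351.4751892089844, 195.59764099121094), (34.15329360961914, 34.40895080566406), 91.8641586303711)
gear top [ 0.4735 -0.056   0.012 ]
gear side hub [ 0.4756 -0.0596  0.05  ]
gear yaw mark 12.157041084736047
flat dir 18.16877607040726
shaft top [0.4882 0.1601 0.036 ] side disc [0.4751 0.1677 0.036 ] side tip [0.4879 0.1592 0.09  ]
shaft yaw line 9.580422948995155 rad 7.532816734743849 6.325188938638943
side line 3.130119146320353 [0.5563 0.1652 0.036 ] [0.5315 0.1638 0.036 ]
g hub [352.3607 192.8722] [328.3666 212.348 ]
tip [245.7544 182.5792] [267.2117 134.4749]
[[ 0.909   0.4168 -0.0005]
 [ 0.4168 -0.909   0.001 ]
 [-0.0001 -0.0011 -1.    ]] 0.2
```

```bash
python3 -m crank '[[[0,0,0,-0.114,-1],[0,0,0,-0.114,-1],[0,0,0,-0.114,-1],[0,0,0,-0.114,-1],[0,0,0,-0.114,-1],[0,0,0,-0.114,-1],[0,0,0,-0.114,-1],[0,0,0,-0.114,-1],[0,0,0,-0.114,-1],[0,0,0,-0.114,-1]]]' 20
python3 -m crank '[[[30,12,0,0,-1],[30,12,0,0,-1],[30,12,0,0,-1],[30,12,0,0,-1],[30,12,0,0,-1],[30,12,0,0,-1],[30,12,0,0,-1],[30,12,0,0,-1],[30,12,0,0,-1],[0,0,0,0,-1]]]'
python3 - <<'E'
from h import *
np.set_printoptions(precision=4,suppress=True)
from scipy.spatial.transform import Rotation as R
t=ctrl.get_state();print(R.from_rotvec(t["tool_rot"]).as_matrix(),t["position"],t["time"],t["joint_positions"])
d=get_image("top");s=get_image("side")
print("disc side",ray(s,271.1,159.7,.036),"tip",ray(s,268.3,134.7,.09))
# fit gear pose to rim/hub picks in both views
print(proj(s,[.4735,-.056,.05]),ray(s,331.2,213.5,.05))
E
```

```text
time: 1.03
position: [0.2707, -0.5907, 0.1831]
tool_rot: [-2.216, -2.226, -0.0]
ft_force: [-0.0, 0.0, 0.5]
grip_width: 0.997
grip_force: 0.0
time: 1.87
position: [0.3827, -0.3139, 0.1837]
tool_rot: [-2.212, -2.231, -0.004]
ft_force: [1.1, -0.3, 0.9]
grip_width: 0.999
grip_force: 0.0
[[-0.0087  1.      0.0014]
 [ 1.      0.0086  0.0019]
 [ 0.0019  0.0014 -1.    ]] [ 0.3827 -0.3139  0.1837] 1.8667 [ 1.0498  0.0074 -0.4138  1.8114  0.0006  1.3235  0.6444]
disc side [0.4892 0.1555 0.036 ] tip [0.4894 0.1581 0.09  ]
[328.3845 212.3416] [ 0.4754 -0.061   0.05  ]
```

```bash
python3 -m crank '[[[28.3,10.4,0,0,-1],[28.3,10.4,0,0,-1],[28.3,10.4,0,0,-1],[28.3,10.4,0,0,-1],[28.3,10.4,0,0,-1],[28.3,10.4,0,0,-1],[28.3,10.4,0,0,-1],[28.3,10.4,0,0,-1],[28.3,10.4,0,0,-1],[0,0,0,0,-1]]]'
python3 -m crank '[[[0,0,0,0,-1],[0,0,0,0,-1]]]'
```

```text
time: 2.8
position: [0.4749, -0.061, 0.1838]
tool_rot: [-2.215, -2.227, -0.005]
ft_force: [0.1, -0.0, 0.1]
grip_width: 1.001
grip_force: 0.0
time: 2.97
position: [0.4727, -0.0683, 0.1832]
tool_rot: [2.225, 2.218, -0.001]
ft_force: [0.1, -0.1, -0.0]
grip_width: 1.0
grip_force: 0.0
```

```bash
python3 -m crank '[[[10,1.5,0,0,-1],[0,0,15,0,-1],[0,0,15,0,-1],[0,0,15,0,-1],[0,0,15,0,-1],[0,0,15,0,-1],[0,0,15,0,-1],[0,0,10,0,-1],[0,0,0,0,-1],[0,0,0,0,-1]]]'
python3 - <<'E'
from h import *
a=get_image("top")["pixels"][:,:,::-1];b=get_image("side")["pixels"][:,:,::-1]
cv2.imwrite("pics/c3.png",np.hstack([crop(a,310,150,80,90,5),crop(b,280,160,80,90,5)]))
E
```

```text
time: 3.8
position: [0.4742, -0.0567, 0.0832]
tool_rot: [-2.223, -2.219, 0.0]
ft_force: [0.3, 0.0, 0.6]
grip_width: 0.994
grip_force: 0.0
```

View pics/c3.png

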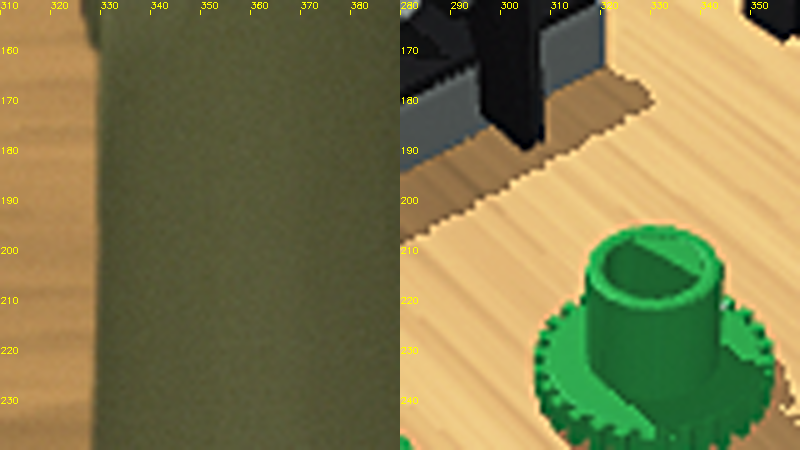

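The side crop shows the fingertips at about (304,188) and (355,157), straddling the hub at (331,213). I'll go down and grip.

```bash
python3 -m crank '[[[0,0,12,0,-1],[0,0,12,0,-1],[0,0,12,0,-1],[0,0,12,0,-1],[0,0,10,0,-1],[0,0,3,0,-1],[0,0,0,0,-1],[0,0,0,0,-1]]]'
python3 -m crank '[[[0,0,0,0,0],[0,0,0,0,0],[0,0,0,0,0.3],[0,0,0,0,0.3],[0,0,0,0,0.5],[0,0,0,0,0.5],[0,0,0,0,0.5],[0,0,0,0,0.5]]]' 25
```

```text
time: 4.57
position: [0.4745, -0.0562, 0.0222]
tool_rot: [-2.222, -2.22, -0.0]
ft_force: [0.1, 0.1, 0.6]
grip_width: 0.997
grip_force: 0.0
time: 5.23
position: [0.4744, -0.0564, 0.0224]
tool_rot: [2.223, 2.22, -0.0]
ft_force: [1.1, -0.4, 0.1]
grip_width: 0.478
grip_force: 0.0
```

```bash
python3 -m crank '[[[0,0,0,0,1],[0,0,0,0,1],[0,0,0,0,1],[0,0,0,0,1],[0,0,0,0,1]]]' 30; python3 - <<'E'
from h import *
b=get_image("side")["pixels"][:,:,::-1]
cv2.imwrite("pics/c4.png",crop(b,260,150,120,110,5))
E
```

```text
time: 5.65
position: [0.4744, -0.0564, 0.0223]
tool_rot: [2.223, 2.22, -0.0]
ft_force: [-0.3, -0.2, -1.1]
grip_width: 0.1
grip_force: 0.0
```

View pics/c4.png

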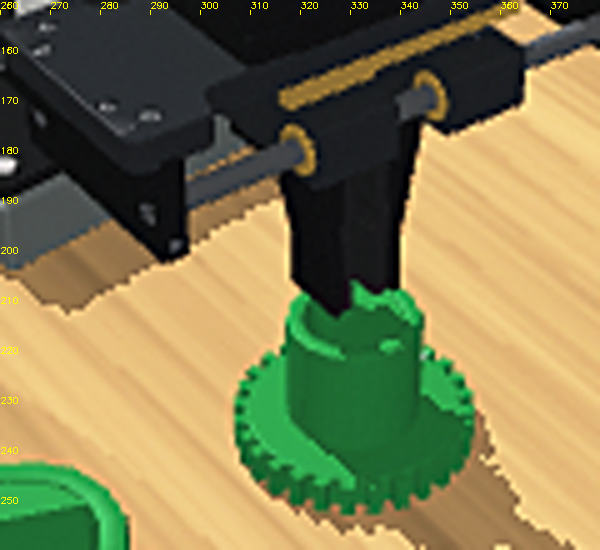

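```bash
python3 - <<'E'
from h import *
np.set_printoptions(precision=4,suppress=True)
s=get_image("side");t=ctrl.get_state();p=t["position"];print(t["time"],p,t["grip_width"],t["grip_force"])
for z in(.022,.035,.05,.06):print(z,"proj",proj(s,[p[0],p[1],z]),"ray",ray(s,333,210,z))
print("before: ",[proj(s,[.4742+dx,-.0567,.0832]) for dx in(-.0435,0,.0435)])
t=s["pixels"];cv2.imwrite("pics/c5.png",cv2.resize(t[190:260,295:370,::-1],None,fx=8,fy=8,interpolation=cv2.INTER_NEAREST))
E
```

```text
5.75 [ 0.4744 -0.0564  0.0223] 0.0350885513736624 0.0
0.022 proj [328.975 225.551] ray [ 0.5041 -0.0275  0.022 ]
0.035 proj [328.9939 219.4578] ray [ 0.4943 -0.0405  0.035 ]
0.05 proj [329.0162 212.2597] ray [ 0.4831 -0.0555  0.05  ]
0.06 proj [329.0314 207.3579] ray [ 0.4755 -0.0655  0.06  ]
before:  [array([305.7754, 205.9252]), array([329.0466, 195.7957]), array([351.0162, 186.2327])]
```

View pics/c5.png

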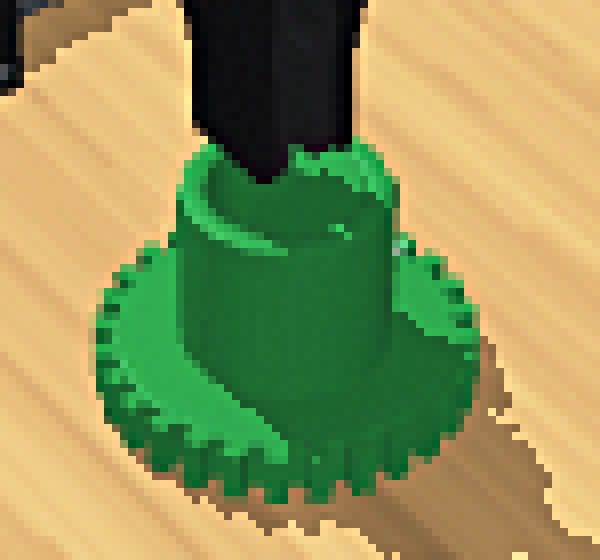

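The crop shows the closed fingertips at about (328,212) and (336,209). They are at the hub's top, roughly 35–40 mm higher than the reported TCP z suggests, so the reading is offset. I'll open to about 60 mm and go down gently by feel until the fingertips touch the rim.

```bash
python3 -m crank '[[[0,0,0,0,-0.38],[0,0,0,0,-0.38],[0,0,0,0,-0.38],[0,0,0,0,-0.38],[0,0,0,0,-0.38],[0,0,0,0,-0.38],[0,0,0,0,-0.38],[0,0,0,0,-0.38],[0,0,0,0,-0.38],[0,0,0,0,-0.38]]]'
python3 -m crank '[[[0,0,4,0,-0.38],[0,0,4,0,-0.38],[0,0,4,0,-0.38],[0,0,4,0,-0.38],[0,0,4,0,-0.38],[0,0,0,0,-0.38],[0,0,0,0,-0.38]]]'
python3 -m crank '[[[0,0,3,0,-0.38],[0,0,0,0,-0.38],[0,0,0,0,-0.38]]]'
```

```text
time: 6.58
position: [0.4744, -0.0565, 0.0223]
tool_rot: [2.223, 2.22, -0.0]
ft_force: [-0.2, 0.9, -0.2]
grip_width: 0.659
grip_force: 0.0
time: 7.17
position: [0.4741, -0.0563, 0.0019]
tool_rot: [-2.222, -2.22, 0.0]
ft_force: [-0.9, -0.3, 0.5]
grip_width: 0.69
grip_force: 0.0
time: 7.42
position: [0.4744, -0.0564, -0.0007]
tool_rot: [-2.222, -2.22, 0.0]
ft_force: [-0.6, -0.2, -0.8]
grip_width: 0.689
grip_force: 0.0
```

```bash
for i in 1 2 3; do :; done
python3 -m crank '[[[0,0,3,0,-0.38],[0,0,3,0,-0.38],[0,0,0,0,-0.38]]]'
python3 -m crank '[[[0,0,3,0,-0.38],[0,0,0,0,-0.38]]]'
python3 - <<'E'
from h import *
b=get_image("side")["pixels"][:,:,::-1]
cv2.imwrite("pics/c6.png",crop(b,270,150,110,110,5))
E
```

```text
time: 7.67
position: [0.4739, -0.0564, -0.0073]
tool_rot: [-2.222, -2.22, 0.001]
ft_force: [-0.5, -0.2, 0.3]
grip_width: 0.688
grip_force: 0.0
time: 7.83
position: [0.4741, -0.0564, -0.0102]
tool_rot: [-2.222, -2.22, 0.001]
ft_force: [-0.4, 0.0, -0.7]
grip_width: 0.694
grip_force: 0.0
```

View pics/c6.png

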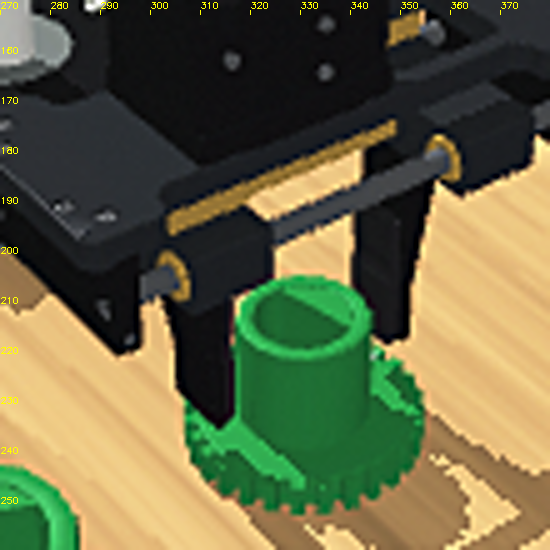

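The fingers now straddle the hub, with tips at (312,235) and (345,218) just above the rim. I'll close.

```bash
python3 -m crank '[[[0,0,0,0,0.2],[0,0,0,0,0.2],[0,0,0,0,0.2],[0,0,0,0,0.2],[0,0,0,0,0.2],[0,0,0,0,0.2]]]' 20
python3 -m crank '[[[0,0,-2,0,0.2],[0,0,-4,0,0.2],[0,0,-10,0,0.2],[0,0,-20,0,0.2],[0,0,-20,0,0.2],[0,0,-20,0,0.2],[0,0,-20,0,0.2],[0,0,0,0,0.2],[0,0,0,0,0.2],[0,0,0,0,0.2]]]'
```

```text
time: 8.38
position: [0.4747, -0.0565, -0.0096]
tool_rot: [2.222, 2.22, 0.0]
ft_force: [1.5, -0.7, 0.2]
grip_width: 0.502
grip_force: 20.0
time: 9.22
position: [0.4739, -0.0565, 0.086]
tool_rot: [-2.222, -2.22, 0.001]
ft_force: [0.5, -0.4, -2.1]
grip_width: 0.503
grip_force: 20.0
```

```bash
python3 -m crank '[[[0,0,-20,0,0.2],[24,1.6,0,0,0.2],[24,1.6,0,0,0.2],[24,1.6,0,0,0.2],[24,1.6,0,0,0.2],[24,1.6,0,0,0.2],[24,1.6,0,0,0.2],[24,1.6,0,0,0.2],[24,1.6,0,0,0.2],[24,1.6,0,0,0.2]]]'
python3 -m crank '[[[0,0,0,0.05,0.2],[0,0,0,0.05,0.2],[0,0,0,0,0.2],[0,0,0,0,0.2],[0,0,0,0,0.2]]]'
python3 - <<'E'
from h import *
from scipy.spatial.transform import Rotation as R
s=get_image("side");b=s["pixels"][:,:,::-1];p=ctrl.get_state();print(p["position"],R.from_rotvec(p["tool_rot"]).as_matrix().round(4))
print(proj(s,[.4885,.159,.118]),proj(s,[.4885,.159,.106]))
cv2.imwrite("pics/c7raw.png",b);cv2.imwrite("pics/c7.png",crop(b,225,70,100,110,5))
E
```

```text
time: 10.05
position: [0.4879, 0.1604, 0.105]
tool_rot: [-2.221, -2.219, 0.003]
ft_force: [0.2, -0.9, -1.0]
grip_width: 0.499
grip_force: 20.0
time: 10.47
position: [0.4886, 0.1591, 0.1056]
tool_rot: [-2.329, -2.107, 0.002]
ft_force: [-0.7, -0.6, -0.8]
grip_width: 0.503
grip_force: 20.0
[0.48870395 0.15905953 0.10577022] [[ 1.005e-01  9.949e-01 -1.000e-03]
 [ 9.949e-01 -1.005e-01 -3.000e-04]
 [-4.000e-04 -1.000e-03 -1.000e+00]]
[266.41719269 121.24327896] [266.95173463 127.05955235]
```

View pics/c7.png

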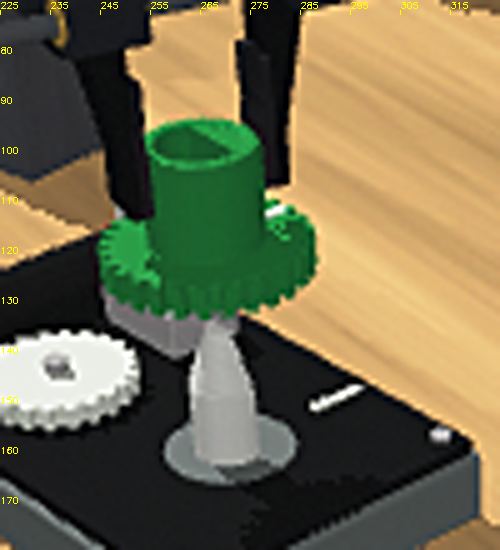

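The gear is held level over the shaft, with the hub top at about (266.3,98.8) and the shaft tip at about (268.3,134.5). I'll compare their positions numerically.

```bash
python3 - <<'E'
from h import *
np.set_printoptions(precision=4,suppress=True)
s=get_image("side");im=s["pixels"].astype(int)
from scipy.optimize import least_squares
m=((im[...,1]>1.5*im[...,0])&(im[...,1]>1.3*im[...,2])&(im[...,1]>35));m[:85]=0;m[180:]=0;m[:,:235]=0;m[:,300:]=0
print(m.sum())
# silhouette fit: predicted mask of hub+rim cylinders vs observed
z0=.1154
th=np.linspace(0,2*np.pi,60)
def pm(x,y):
    M=np.zeros((1600,2560),np.uint8)
    for r,a,b in((.022,.012,.05),(.039,0,.012)):
        P=np.array([proj(s,[x+r*np.cos(t),y+r*np.sin(t),z0+h]) for h in(a,b) for t in th])
        cv2.fillConvexPoly(M,cv2.convexHull(np.round((P+.5)*4).astype(np.int32)),255)
    return cv2.resize(M,(640,400),interpolation=cv2.INTER_AREA)/255.
best=min(((np.abs(pm(x,y)-m).sum(),x,y) for x in np.arange(.480,.497,.001) for y in np.arange(.148,.168,.001)))
print(best)
print("hubtop pick",ray(s,266.3,98.8,z0+.05))
# shaft silhouette from row centres
d=im[:,240:300]
for v in range(137,160,4):
    row=im[v,255:290];b=row.mean(1);g=np.where(b>100)[0];print(v,255+g.min(),255+g.max(),end=" | ")
print()
for z in(.05,.06,.07,.08,.09):print(z,proj(s,[.4885,.159,z]))
E
```

```text
1195
(np.float64(120.15294117647059), np.float64(0.487), np.float64(0.157))
hubtop pick [0.4882 0.151  0.1654]
137 255 289 | 141 264 289 | 145 263 274 | 149 263 289 | 153 263 278 | 157 259 283 | 
0.05 [269.3269 152.9038]
0.06 [268.9166 148.4392]
0.07 [268.5004 143.9108]
0.08 [268.0783 139.3174]
0.09 [267.65   134.6574]
```

```bash
python3 - <<'E'
from h import *
s=get_image("side");im=s["pixels"].astype(int)
w=lambda u0,u1,v0,v1,k:(lambda b:[(b*g).sum()/b.sum() for g in np.meshgrid(np.arange(u0,u1),np.arange(v0,v1))])(np.clip(im[v0:v1,u0:u1].min(2)-k,0,None))
a=w(275,288,107,116,90);b=w(285,300,144,155,70);print(a,b)
for p,z,c in((a,.1274,(.487,.157)),(b,.036,(.489,.1575))):
    q=ray(s,*p,z);print(q,np.hypot(*(q[:2]-c)),np.degrees(np.arctan2(q[1]-c[1],q[0]-c[0])))
E
```

```text
[np.float64(281.9728997289973), np.float64(110.04471544715447)] [np.float64(292.41108132260945), np.float64(148.42537980339588)]
[0.52624166 0.16485946 0.1274    ] 0.04002097780492123 11.325550409425999
[0.5458258  0.16725397 0.036     ] 0.05765684640789152 9.739729665864553
```

The flats agree within about 2°. I'll shift 1 mm in x and go down, watching the force.

```bash
python3 -m crank '[[[0,1,5,0,0.2],[0,0,6,0,0.2],[0,0,6,0,0.2],[0,0,6,0,0.2],[0,0,6,0,0.2],[0,0,6,0,0.2],[0,0,0,0,0.2]]]'
python3 -m crank '[[[0,0,4,0,0.2],[0,0,4,0,0.2],[0,0,4,0,0.2],[0,0,0,0,0.2]]]'
python3 -m crank '[[[0,0,3,0,0.2],[0,0,3,0,0.2],[0,0,0,0,0.2]]]'
```

```text
time: 11.2
position: [0.4889, 0.1591, 0.0697]
tool_rot: [-2.329, -2.106, 0.003]
ft_force: [-0.4, -0.2, -1.3]
grip_width: 0.503
grip_force: 20.0
time: 11.53
position: [0.4895, 0.1593, 0.0585]
tool_rot: [-2.33, -2.106, 0.002]
ft_force: [-0.4, -0.5, -1.1]
grip_width: 0.503
grip_force: 20.0
time: 11.78
position: [0.4897, 0.1593, 0.0528]
tool_rot: [-2.331, -2.106, 0.001]
ft_force: [0.1, -0.4, -1.5]
grip_width: 0.5
grip_force: 20.0
```

Underside is now about 26 mm above the deck, below the top of the straight part, with no contact forces so far.

```bash
python3 -m crank '[[[0,0,3,0,0.2],[0,0,3,0,0.2],[0,0,3,0,0.2],[0,0,0,0,0.2]]]'
python3 -m crank '[[[0,0,3,0,0.2],[0,0,3,0,0.2],[0,0,3,0,0.2],[0,0,0,0,0.2]]]'
python3 -m crank '[[[0,0,3,0,0.2],[0,0,2,0,0.2],[0,0,0,0,0.2]]]'
```

```text
time: 12.12
position: [0.4896, 0.1593, 0.0436]
tool_rot: [-2.33, -2.106, 0.002]
ft_force: [-0.9, -0.3, -1.2]
grip_width: 0.5
grip_force: 20.0
time: 12.45
position: [0.4895, 0.1592, 0.0346]
tool_rot: [-2.33, -2.106, 0.002]
ft_force: [-0.1, -0.2, -0.7]
grip_width: 0.503
grip_force: 20.0
time: 12.7
position: [0.4897, 0.1593, 0.0298]
tool_rot: [-2.33, -2.106, 0.001]
ft_force: [-1.5, 0.0, -1.1]
grip_width: 0.502
grip_force: 20.0
```

```bash
python3 -m crank '[[[0,0,2,0,0.2],[0,0,1.5,0,0.2],[0,0,0,0,0.2],[0,0,0,0,0.2]]]'
python3 -m crank '[[[0,0,0,0,-0.3],[0,0,0,0,-0.3],[0,0,0,0,-0.3],[0,0,0,0,-0.3],[0,0,0,0,-0.3],[0,0,0,0,-0.3]]]'
python3 -m crank '[[[0,0,-8,0,-0.3],[0,0,-15,0,-0.3],[0,0,-20,0,-0.3],[0,0,-20,0,-0.3],[0,0,-20,0,-0.3],[0,0,-20,0,-0.3],[0,0,0,0,-0.3]]]'
python3 - <<'E'
from h import *
b=get_image("side")["pixels"][:,:,::-1]
cv2.imwrite("pics/c8.png",crop(b,215,90,110,100,5))
E
```

```text
time: 13.03
position: [0.49, 0.1595, 0.0268]
tool_rot: [-2.331, -2.107, 0.0]
ft_force: [-0.5, 0.2, -1.1]
grip_width: 0.5
grip_force: 20.0
time: 13.53
position: [0.4901, 0.1595, 0.0269]
tool_rot: [2.331, 2.106, 0.0]
ft_force: [-0.1, -0.0, -0.2]
grip_width: 0.65
grip_force: 0.0
time: 14.12
position: [0.4928, 0.1607, 0.1343]
tool_rot: [2.327, 2.104, 0.009]
ft_force: [1.2, 0.5, -0.5]
grip_width: 0.648
grip_force: 0.0
```

View pics/c8.png

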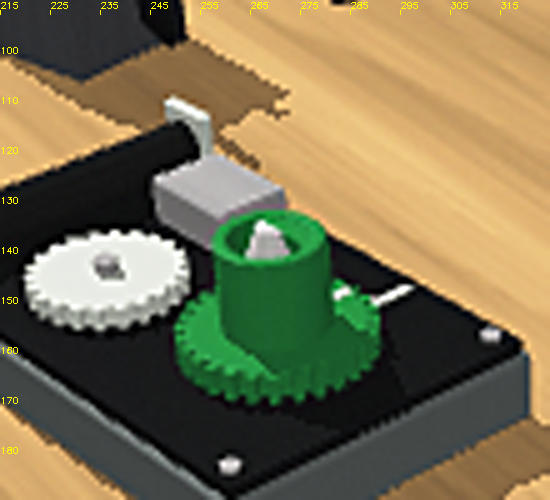

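The gear is seated on the deck at about (269,157). Its mark at (283,148) lines up with the deck line at (293,148), the shaft tip shows in the bore, and the gripper is clear.

```bash
python3 -m crank '[[[0,0,0,0,-0.3],[0,0,0,0,-0.3],[0,0,0,0,-0.3]]]'; python3 -c "
from bench import job
print(job.close_job())"
```

```text
time: 14.42
position: [0.4892, 0.1592, 0.1288]
tool_rot: [-2.33, -2.106, 0.003]
ft_force: [0.2, 0.7, -0.2]
grip_width: 0.647
grip_force: 0.0
the job is handed in; nothing more can be done
None
```

The smaller green gear is on the shaft, flat to flat, looks fully home on the deck in the last side view, and is released; I didn't touch the white or blue gears, and the job is handed in at about 14 s (no verdict was returned).

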